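# Put the coffee scoop away in the catch drawer

### The arm

A 6-joint arm with a two-finger parallel gripper is mounted at the origin on a cart in front of the work surface, level with it; the furniture and walls round the work are solid. World frame = base frame: x ahead of the robot, y to its left, z up, the work surface at z = 0. Lengths are in m, angles in rad, forces in N, time in s.
With the tool pointing down it reaches from about 0.425 to 0.95 m from the base axis. Payload 14.7 kg.
Tool frame: the origin (TCP) lies at the very end of the fingers, on their centre line; the grasp point (between the pads) lies 19 mm behind it (bot.grip_point_offset is the distance from the TCP to the grasp point, in m); z points along the fingers, y is the line along which they close (so a half turn about z gives the same grasp; the last joint's range is limited). The gripper opens to 85 mm and grips with 20 to 120 N. Pads are 22 mm wide; open, the fingers measure 114 mm over their backs; the gripper's body (76 mm by 85 mm) begins 54 mm behind the grasp point. The pads swing forward as they close: fully open they stand 13 mm farther back than shut.
Start: joints at [-1.263, 0.48, 1.596, -0, 1.065, -0.047], TCP at [0.226, -0.61, 0.231] pointing down, gripper open.
Joint ranges: [-2.75, 2.75], [-0.82, 2.05], [0.23, 2.67], [-1.56, 4.7], [0.09, 2.69], [-2.92, 2.92]. Speed limits (rad/s): [1.89, 1.89, 2.39, 3.01, 3.01, 3.01].

### API

Orientations are given as a unit quaternion [w, x, y, z].
In Python, from rig import bot, hand, viewer, order, current_time, current_q, current_qd, current_joint_efforts, current_tcp_pos, current_ee_rot, current_ft_force, current_torque, current_opening, current_finger_force gives the robot as it stands. Calls block until the motion is done:
- bot.move_to(position, orientation): joint-space move of the TCP to a pose.
- bot.move_straight(position, v=0.15, ori=None, max_force=None): straight line of the TCP; ori=None keeps the orientation; v is the mean speed in m/s. With max_force (N) it stops when the force on the tool has changed by that much, and returns True; else False.
- bot.movej(angles): joint-space move.
- hand.set_gripper(opening, strength=None): finger opening in m; strength is the grip in N (None keeps the last); returns when the fingers have stopped.
- bot.sleep(seconds).
- bot.solve_ik(position, orientation): joint angles nearest the present ones, or None.
- viewer.camera(name): name is "side" or "top"; returns the picture (384x512x3 uint8, red, green, blue); there is no depth.
- viewer.camera_info(name): a dict with "intrinsics" (3x3 intrinsics, pixels), "R" (3x3) and "t" (3): a world point X has camera coordinates R X + t. Camera axes: x right, y down, z forward; pixel columns grow to the right and rows downward; lengths in m; the calibration is good to about 2 mm. A picture is of the moment at which its call begins. camera_info takes no time and is no camera call.
A pose or a line that the arm cannot do raises bot.PlanningError and nothing moves.
- order.finish_job(): hands the job in; it is judged then, once.
Trained networks look in the newest picture that a camera, given by its name, has taken for a name from the list of things; names that differ only in an ending like _2 or _b are one class to them, and where a whole thing is asked for, a point or a joint stands for the part that bears it (a point fixed in the world has none). Each returns a list of dicts, best first, with "score" (0 to 1); they miss things now and then, are a little off and sometimes report something else, mostly with a low value. They report only what shows in the picture. A call takes as long as a camera call.
- viewer.trace(label, camera): "region" (384x512 bool, what is visible of it) and "rect" ([left, top, right, bottom] in pixels, round what is visible of it).
Readings, each from a call of its own:
- current_time(): time.
- current_q(): joint angles.
- current_qd(): joint speeds.
- current_joint_efforts(): joint torques, N m.
- current_tcp_pos(): TCP position.
- current_ee_rot(): TCP orientation.
- current_ft_force(): force on the tool from outside, world axes, zero at the start.
- current_torque(): the same for the moment, N m.
- current_opening(): finger opening in m.
- current_finger_force(): force on a finger pad.
Only numpy, scipy, OpenCV 4.12 (cv2) and the standard library are available. Lean on these libraries where they do the work, as an engineer would, in place of code of your own. Each camera call takes 0.05 s, during which the arm holds its last target. There are 200 camera calls.

### The job

Put the coffee scoop away in the drawer of the wooden coffee stand. The drawer is held shut by a raised rib on the sill below its front, so lift the knob until the front clears the rib before you pull the drawer well open; with the scoop lying inside and let go, slide the drawer fully home, over the rib again, so that its front drops level behind it. Leave the carafe, the mugs and the canister where they stand.

Things in the scene. Friction and masses are not known exactly. Their poses are not given: they have to be found in the camera images.
- stand: Low wooden one-drawer coffee stand, fixed on the worktop: carcass 220 mm deep (x -110 to +110), 190 wide, 94 high; top board 206 wide, reaching x -114. Origin: centre of its underside; z up; its -x axis points out of the front, the way the drawer opens. Its base board (top at z 14 mm) runs on in front as a sill to x -154 mm.
- knob (a point): Centre of the head of the drawer's steel knob: round, 30 mm across, 19 long, axis along the stand's x, on a 15 mm stem; pinch it across its sides (along y) from above. Moves with the drawer. Shut, it lies at stand x -146, y 0, z 56 mm: 38 mm below the stand's top, 23 mm in front of the drawer's front panel; its domed end is 9 mm farther out. Axes as the drawer.
- drawer_floor (a point): Centre of the drawer's inner floor (top face), moving with it; z up, -x toward the knob. Inside: 200 mm long (x +-100, the front panel at -100), 148 wide (y +-74), walls 33 high, open above. Shut, it lies at stand x -11, y 0, z 30.5 mm. Under the top board 51 mm are free over the floor, so the scoop must lie down.
- drawer_travel (a joint): How far the drawer is pulled out (m): 0 home, 0.12 at its stop; slides along the stand's -x, about 1 N friction. Home and front down, the rib stops it after 3 mm. Lifted, it passes the rib; from about 0.035 on it hangs level again and slides freely. Going in, it meets the rib's outer slope at about 0.03; friction at the fingers can hold it there: lift it over again.
- drawer_lift (a joint): How far the drawer's front is lifted (rad) about its rear axle, which runs in the carcass 236 mm behind the knob at stand z 40 mm: 0 level (it falls back by its weight), 0.07 at its stop. Clearing the rib needs about 0.045: the knob 10 to 11 mm up; at the stop the knob is 16 mm up. Lifting at the knob takes 2 to 3 N.
- scoop_center (a point): Centre, half-way up, of the steel-grey coffee scoop that lies on the worktop, cup upright: 42 mm wide (x), 122 long (y), 22 high, about 60 g, mostly in the cup. The round cup, 42 mm across, is centred at y +40; a flat handle 10 to 12 mm wide, 4 to 5 thick, runs back to y -38 with its top 22 mm above the underside and free space below; its 16 mm wide end bends down.
- scoop_grip (a point): Point on the scoop's handle at y -4 mm, 20 mm above the underside: a good place to pinch it across (along the scoop's x, 10 to 12 mm wide). Axes as the scoop: x across, y from handle to cup.
- carafe: Glass carafe with white lid and handle, 141 x 125 x 123 mm high, bystander on the worktop. Origin: centre of its underside.
- dark_mug: Small dark grey mug, 66 x 93 x 49 mm high, standing on the stand's top at the back. Origin: centre of its underside.
- canister: Steel canister with black lid, 67 mm across, 122 mm high, standing on the stand's top at the back. Origin: centre of its underside.
- spotted_mug: White mug with yellow spots, 63 x 88 x 54 mm high, bystander on the worktop between the scoop and the carafe. Origin: centre of its underside.
- catch_rib (a point): The catch: middle of the top of a straight wooden rib across the stand's front sill, at stand x -128, y 0, z 24 mm; 182 mm long, 10 mm high, upright inner face at x -126, flat top 4 mm wide, outer side sloping down to the sill at x -150. The drawer front's lower edge hangs behind it. Axes as the stand.

How it is judged:
By the outcome, as a careful person would: the job done as asked, in the order asked, and still so for the second after the job is handed in, with the robot touching nothing.
It also fails if it takes over 59 s, if anything falls off the work surface, if the arm or the gripper's body presses on something with over 40 N, if the wrist force passes 120 N, or if a joint passes its speed limit or range.

## Working session

There is one attempt and no reset: what is moved stays moved. The work goes in short steps, each a Python script; the robot and the scene stay as the last script left them, time stands still between calls to the robot, and variables do not carry over. Pictures are saved under pics/ and viewed, at most 10 in all, crops included, and the job is handed in when it is done.

```bash
ls; mkdir -p pics
python3 - <<'E'
from rig import *
import cv2,numpy as np
ims=[]
for c in("top","side"):
    im=viewer.camera(c); i=viewer.camera_info(c); print(c,np.round(i["intrinsics"],1).tolist(),np.round(i["R"],4).tolist(),np.round(i["t"],4).tolist())
    cv2.imwrite(f"pics/{c}0.png",im[:,:,::-1])
    for n in("stand","knob","scoop_center","carafe","spotted_mug","dark_mug","canister"):
        for d in viewer.trace(n,c)[:2]: print(n,round(d["score"],2),np.round(d["rect"]).tolist(),d["region"].sum())
print(current_time())
E
```

```text
pics
top [[363.7, 0.0, 251.6], [0.0, 363.7, 193.4], [0.0, 0.0, 1.0]] [[0.0183, -0.9998, -0.0004], [-0.9973, -0.0182, -0.0716], [0.0716, 0.0017, -0.9974]] [-0.1208, 0.5742, 0.9728]
stand 0.65 [145.0, 152.0, 272.0, 264.0] 6984
knob 0.91 [231.0, 196.0, 265.0, 262.0] 304
scoop_center 0.68 [309.0, 228.0, 353.0, 244.0] 301
carafe 0.94 [296.0, 126.0, 340.0, 168.0] 1548
spotted_mug 0.6 [319.0, 175.0, 350.0, 196.0] 436
dark_mug 0.92 [174.0, 166.0, 207.0, 194.0] 594
dark_mug 0.4 [145.0, 156.0, 273.0, 263.0] 7097
canister 0.83 [151.0, 196.0, 186.0, 226.0] 956
side [[386.4, 0.0, 256.5], [0.0, 386.4, 189.8], [0.0, 0.0, 1.0]] [[0.9981, -0.0557, -0.0259], [-0.0432, -0.3363, -0.9407], [0.0436, 0.9401, -0.3381]] [-0.5631, 0.0597, 1.0411]
stand 0.9 [185.0, 158.0, 289.0, 229.0] 5365
knob 0.71 [192.0, 188.0, 261.0, 212.0] 1659
scoop_center 0.6 [206.0, 243.0, 224.0, 279.0] 389
carafe 0.56 [305.0, 189.0, 391.0, 263.0] 3886
spotted_mug 0.66 [266.0, 230.0, 298.0, 268.0] 936
dark_mug 0.57 [258.0, 148.0, 281.0, 170.0] 431
canister 0.68 [226.0, 121.0, 247.0, 166.0] 1050
0.8
```

Run:
```python
import cv2
a=cv2.imread("pics/top0.png")[115:285,130:370]; b=cv2.imread("pics/side0.png")[110:290,165:405]
cv2.imwrite("pics/c1.png",cv2.resize(a,None,fx=3.3,fy=3.3,interpolation=cv2.INTER_CUBIC))
cv2.imwrite("pics/c2.png",cv2.resize(b,None,fx=3.3,fy=3.3,interpolation=cv2.INTER_CUBIC))
```

```text
(no output)
```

View pics/c1.png

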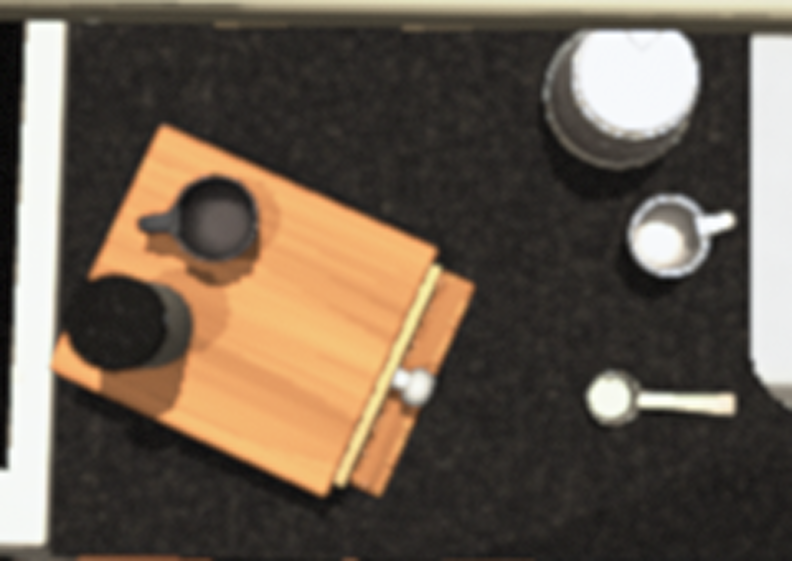

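View pics/c2.png

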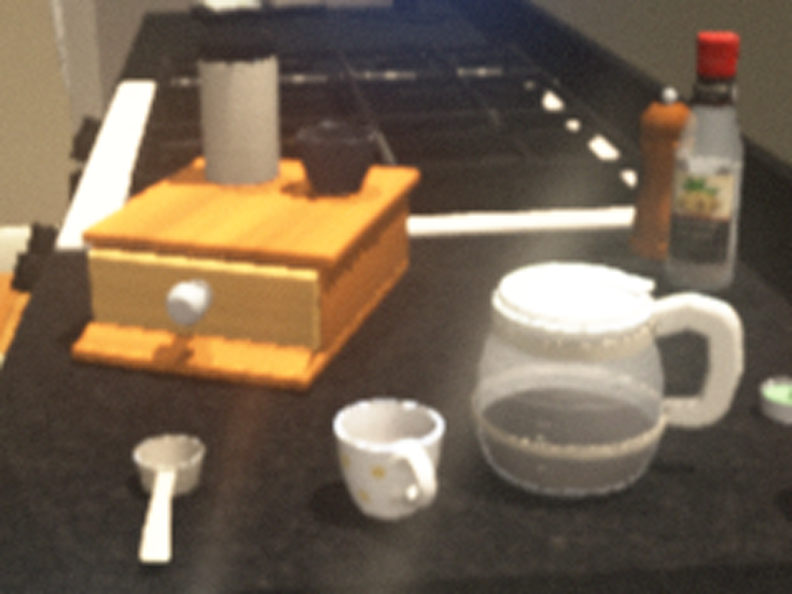

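The top view shows the stand with its front toward image right and slightly down, the knob at about (256,232), the scoop cup at (315,235) and the handle end at (353,237). The side view agrees with this. Next I fit the poses.

```bash
cat > h.py <<'E'
from rig import *
import numpy as np, cv2
from scipy.optimize import least_squares
from scipy.spatial.transform import Rotation as Ro
I={c:viewer.camera_info(c) for c in("top","side")}
def proj(P,c):
    i=I[c]; p=(np.atleast_2d(P)@np.array(i["R"]).T+i["t"])@np.array(i["intrinsics"]).T
    return p[:,:2]/p[:,2:]
def ray(uv,z,c):
    i=I[c];R=np.array(i["R"]);C=-R.T@i["t"]
    d=R.T@np.linalg.inv(i["intrinsics"])@[*uv,1]; return C+d*(z-C[2])/d[2]
def T(p,L):  # p=(x,y,yaw), local points -> world
    L=np.atleast_2d(L); c,s=np.cos(p[2]),np.sin(p[2])
    return np.c_[p[0]+c*L[:,0]-s*L[:,1],p[1]+s*L[:,0]+c*L[:,1],L[:,2]]
def down(yaw): # tool down, closing axis (tool y) along world angle yaw
    y=np.array([np.cos(yaw),np.sin(yaw),0]);z=np.array([0,0,-1.]);x=np.cross(y,z)
    return Ro.from_matrix(np.c_[x,y,z]).as_quat()[[3,0,1,2]]
E
python3 - <<'E'
from h import *
f=lambda A,o:(np.array(A)+.5)/3.3-.5+o
tp=f([(437,247),(325,495),(53,370),(163,125),(415,386)],[130,115])
sd=f([(85,238),(335,265),(418,172),(188,302)],[165,110])
print(np.round([ray(u,z,"top") for u,z in zip(tp,[.094]*4+[.056])],3).tolist())
print(np.round([ray(u,z,"side") for u,z in zip(sd,[.094]*3+[.056])],3).tolist())
# front dir: -x of stand; front corners at x-.114
F=[(-.114,.103,.094),(-.114,-.103,.094),(.11,-.103,.094),(.11,.103,.094),(-.146,0,.056)]
# left/right of stand as seen with -x pointing image right: try both labelings
best=None
for o in ([0,1,2,3,4],[1,0,3,2,4]):
  L=np.array(F)[o]; S=L[[1,0,3,4]]
  for y0 in np.arange(-3,3,1):
    r=least_squares(lambda p:np.r_[(proj(T(p,L),"top")-tp).ravel(),(proj(T(p,S),"side")-sd).ravel()],[.5,.1,y0],loss="soft_l1")
    if best is None or r.cost<best[0].cost: best=(r,o)
r,o=best;print(o,r.x,r.cost);print(r.fun.reshape(-1,2).round(1).tolist())
np.save("stand.npy",r.x)
sc=f([(612,397),(735,404)],[130,115]);print([ray(u,.022,"top").round(4) for u in sc])
sc=f([(169,455),(155,560)],[165,110]);print([ray(u,.022,"side").round(4) for u in sc])
for c in("top","side"):
  viewer.camera(c);
  for d in viewer.trace("scoop_center",c)[:1]:
    m=d["region"];v,u=np.nonzero(m);print(c,d["rect"])
    P=np.array([ray(q,.02,c)[:2] for q in zip(u,v)]);mu=P.mean(0);w=np.linalg.svd(P-mu,full_matrices=False)[2][0];t=(P-mu)@w
    n=(P-mu)@[-w[1],w[0]]
    print(mu.round(4),w.round(3),(mu+w*t.min()).round(4),(mu+w*t.max()).round(4),[n.min(),n.max()])
E
```

```text
[[0.581, -0.137, 0.094], [0.392, -0.055, 0.094], [0.482, 0.154, 0.094], [0.672, 0.077, 0.094], [0.474, -0.122, 0.056]]
[[0.399, -0.078, 0.094], [0.58, -0.161, 0.094], [0.67, 0.066, 0.094], [0.475, -0.121, 0.056]]
[1, 0, 3, 2, 4] [ 0.5327549   0.01087064 -5.11943322] 8.483300755346784
[[-0.8, -0.3], [-0.8, -0.5], [0.6, 0.2], [2.1, 0.5], [0.4, -0.4], [-1.3, -3.0], [0.1, -3.8], [0.1, -0.5], [-0.0, 0.3]]
[array([ 0.4667, -0.284 ,  0.022 ]), array([ 0.4628, -0.3848,  0.022 ])]
[array([ 0.4664, -0.2906,  0.022 ]), array([ 0.464 , -0.4064,  0.022 ])]
top [309.8, 226.3, 350.8, 244.2]
[ 0.4651 -0.3104] [-0.03 -1.  ] [ 0.4664 -0.265 ] [ 0.4629 -0.3818] [np.float64(-0.02090435909296575), np.float64(0.019760396419381814)]
side [203.6, 240.6, 223.4, 278.5]
[ 0.4645 -0.3197] [-0.013 -1.   ] [ 0.4652 -0.2623] [ 0.4635 -0.3993] [np.float64(-0.019106424409315034), np.float64(0.018720160129148285)]
```

```bash
cat >> h.py <<'E'
S=np.load("stand.npy"); S[2]=(S[2]+np.pi)%(2*np.pi)-np.pi
def kpos(trav,lift,z=.037,y=0): return T(S,(-.146-trav,y,z+lift))[0]
def st(m=""): print(m,round(current_time(),2),current_tcp_pos().round(4) if hasattr(current_tcp_pos(),'round') else current_tcp_pos(),"F",np.round(current_ft_force(),1),"op",round(float(current_opening()),4))
E
python3 - <<'E'
from h import *
print(S)
for k in(S[2]+np.pi/2,S[2]-np.pi/2):print("k",bot.solve_ik(kpos(0,.1),down(k)))
for k in(-.035,-.035+np.pi):print("s",bot.solve_ik([.465,-.329,.1],down(k)))
for k in(S[2],S[2]-np.pi):print("p",bot.solve_ik(T(S,(-.175,.004,.1))[0],down(k)))
E
```

```text
[0.5327549  0.01087064 1.16375208]
k None
k [-3.15592066e-01  3.90990825e-01  2.04897228e+00 -4.44089210e-16
  7.01629545e-01  9.14521761e-02]
s [-6.68978272e-01  5.35307220e-01  1.89903844e+00 -4.44089210e-16
  7.07246993e-01 -6.33978272e-01]
s [-6.68978272e-01  5.35307220e-01  1.89903844e+00 -4.44089210e-16
  7.07246993e-01  2.50761438e+00]
p [-3.74654271e-01  4.44512346e-01  2.09398112e+00 -4.44089210e-16
  6.03099186e-01 -1.53840636e+00]
p [-3.74654271e-01  4.44512346e-01  2.09398112e+00 -4.44089210e-16
  6.03099186e-01  1.60318630e+00]
```

Run:
```python
from h import *
k=down(S[2]-np.pi/2)
bot.move_to(kpos(0,.13),k); hand.set_gripper(.06,40)
print(bot.move_straight(kpos(0,0),v=.12,max_force=10)); st("down")
hand.set_gripper(0.0,60); st("grip")
bot.move_straight(kpos(0,.0135),v=.05); st("lift")
bot.move_straight(kpos(.02,.0135),v=.05,max_force=25); st("pull")
cv2.imwrite("pics/s1.png",cv2.resize(viewer.camera("side")[110:290,165:405,::-1],None,fx=3,fy=3,interpolation=cv2.INTER_CUBIC))
```

```text
False
down 4.59 [ 0.4753 -0.1233  0.0375] F [ 0.6  0.9 -0.2] op 0.0602
grip 4.99 [ 0.4746 -0.1231  0.0371] F [-3.2 -0.1  1.8] op 0.0272
lift 5.41 [ 0.4748 -0.1232  0.0508] F [-3.2  0.5 -1.9] op 0.0271
pull 5.96 [ 0.4668 -0.1419  0.0504] F [-3.5  0.8 -3. ] op 0.0269
```

View pics/s1.png

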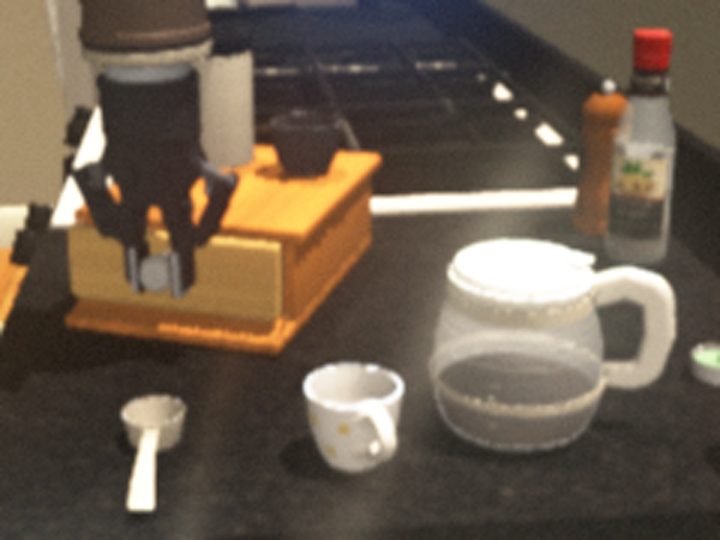

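The drawer is lifted and past the rib, with the knob held at about (155,270) in the crop. I'll pull it fully open.

Run:
```python
from h import *
bot.move_straight(kpos(.05,.0135),v=.08,max_force=25)
bot.move_straight(kpos(.06,.0),v=.05,max_force=15); st("low")
print(bot.move_straight(kpos(.119,.0),v=.08,max_force=20)); st("open")
hand.set_gripper(.06); bot.move_straight(kpos(.119,.09),v=.15)
bot.move_to([.465,-.329,.13],down(-.035)); st("above scoop")
im=viewer.camera("top")
cv2.imwrite("pics/t1.png",cv2.resize(im[115:285,130:370,::-1],None,fx=3.3,fy=3.3,interpolation=cv2.INTER_CUBIC))
```

```text
low 7.02 [ 0.4512 -0.1784  0.0368] F [-4.1  1.9  2.9] op 0.0273
False
open 7.9 [ 0.4278 -0.2327  0.037 ] F [-3.9  1.   2.6] op 0.027
above scoop 9.62 [ 0.4642 -0.3288  0.1285] F [-0.5  0.6  0.1] op 0.0599
```

View pics/t1.png

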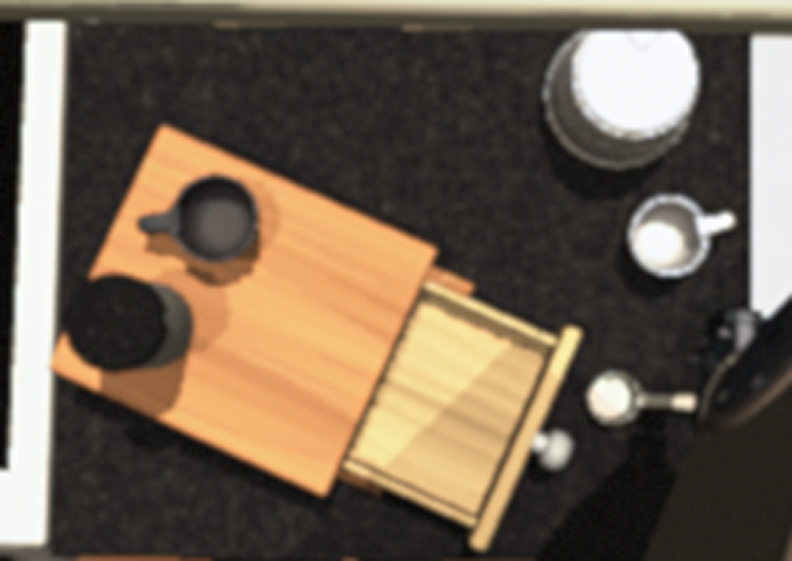

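The drawer is fully open and empty, and the scoop hasn't moved. Now I grasp it.

Run:
```python
from h import *
print(bot.move_straight([.465,-.329,.004],v=.1,max_force=8)); st("at")
hand.set_gripper(0.0,40); st("grip")
bot.move_straight([.465,-.329,.15],v=.12); st("up")
bot.move_to(T(S,(-.174,-.004,.15))[0],down(S[2])); st("over")
for c,a in(("top",(115,285,130,370)),("side",(110,290,165,405))):
  im=viewer.camera(c)[a[0]:a[1],a[2]:a[3],::-1]
  cv2.imwrite(f"pics/h{c}.png",cv2.resize(im,None,fx=2.5,fy=2.5,interpolation=cv2.INTER_CUBIC))
a,b=[cv2.imread(f"pics/h{c}.png")[:425,:395] for c in("top","side")]
cv2.imwrite("pics/h.png",np.hstack([a,b]))
```

```text
False
at 11.07 [ 0.4653 -0.3293  0.0046] F [-0.2  0.4 -0.3] op 0.0605
grip 11.62 [ 0.4651 -0.3291  0.0041] F [-0.1 -1.3  1. ] op 0.0059
up 12.99 [ 0.4646 -0.3287  0.1493] F [-0.1 -0.  -0.7] op 0.0062
over 13.89 [ 0.4678 -0.1509  0.1499] F [-0.1  0.6 -0.4] op 0.0064
```

View pics/h.png

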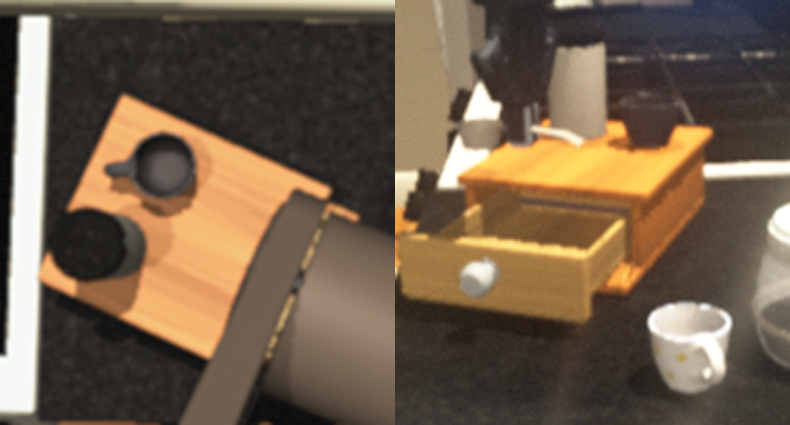

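The scoop is held roughly level: cup at about (480,135) and handle end at (580,138) in the composite. I'll check where it sits along the drawer's y before lowering.

Run:
```python
from h import *
print(proj(T(S,[(-.174,.061,.16),(-.174,-.061,.163),(-.174,.04,.168),(-.174,-.004,.168)]),"side").round(1).tolist())
d=viewer.trace("scoop_center","side")[0];print(d["score"],d["rect"])
```

```text
[[189.7, 160.9], [238.7, 163.4], [197.6, 158.1], [215.1, 159.4]]
0.6 [187.7, 156.4, 237.7, 169.4]
```

It agrees to within about 3 mm, so I lower and release.

Run:
```python
from h import *
P=lambda z:T(S,(-.174,-.006,z))[0]
print(bot.move_straight(P(.06),v=.12,max_force=8)); st()
print(bot.move_straight(P(.0355),v=.04,max_force=5)); st("low")
hand.set_gripper(.03); st("rel")
bot.move_straight(P(.16),v=.12); st("up")
bot.move_to([.35,-.45,.2],down(S[2])); 
im=viewer.camera("top");cv2.imwrite("pics/t2.png",cv2.resize(im[115:285,130:370,::-1],None,fx=3,fy=3,interpolation=cv2.INTER_CUBIC))
viewer.camera("side");st()
```

```text
False
 14.94 [ 0.4697 -0.1515  0.0604] F [-0.2 -0.6 -0.8] op 0.0066
False
low 15.7 [ 0.4694 -0.1513  0.0354] F [-0.3  0.4 -0.2] op 0.0068
rel 16.05 [ 0.4695 -0.1513  0.0357] F [-0.1 -1.  -0.2] op 0.0302
up 17.24 [ 0.469  -0.1511  0.1594] F [-0.3 -0.3 -0.1] op 0.03
 18.57 [ 0.3508 -0.4488  0.1998] F [0.2 0.8 0.2] op 0.03
```

View pics/t2.png

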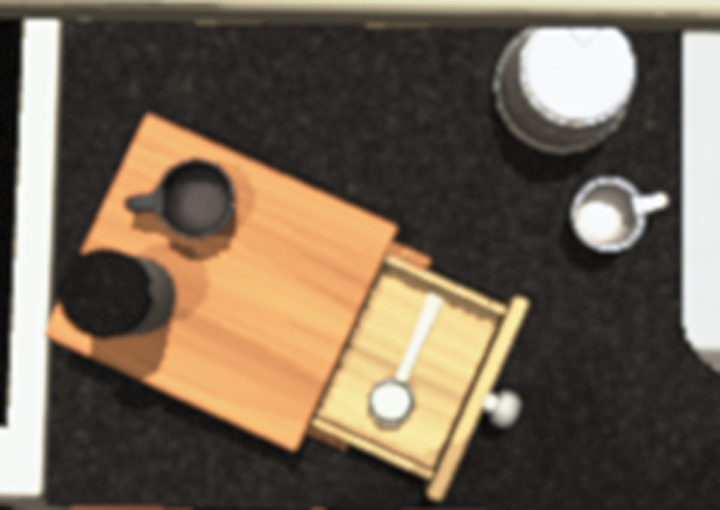

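The scoop lies flat in the drawer, cup at (390,400) and handle to (432,298), clear of all walls. Now I close it.

Run:
```python
from h import *
print(proj(kpos(.119,0,z=.056),"top"),"seen",(505/3+130,408/3+115))
k=down(S[2]-np.pi/2)
bot.move_to(kpos(.119,.1),k); hand.set_gripper(.06,60)
print(bot.move_straight(kpos(.119,0),v=.12,max_force=10))
hand.set_gripper(0.0,60); st("grip")
print(bot.move_straight(kpos(.05,0),v=.06,max_force=15)); st("in")
print(bot.move_straight(kpos(.045,.0135),v=.04,max_force=15)); st("lift")
print(bot.move_straight(kpos(.001,.0135),v=.04,max_force=20)); st("home")
print(bot.move_straight(kpos(.0,.0),v=.04,max_force=20)); st("lowered")
im=viewer.camera("side")
cv2.imwrite("pics/s3.png",cv2.resize(im[140:250,165:305,::-1],None,fx=5,fy=5,interpolation=cv2.INTER_CUBIC))
```

```text
[[297.48718022 250.13493095]] seen (298.33333333333337, 251.0)
False
grip 22.15 [ 0.4275 -0.2323  0.0372] F [-3.3  0.5  2.5] op 0.0271
False
in 23.45 [ 0.4551 -0.1693  0.037 ] F [-3.9  1.1  2.3] op 0.0273
False
lift 23.96 [ 0.4572 -0.1644  0.0507] F [-3.3  1.5 -2.7] op 0.0272
False
home 25.21 [ 0.4745 -0.1242  0.0505] F [-2.7  1.4 -3.2] op 0.027
False
lowered 25.7 [ 0.475  -0.1233  0.0369] F [-3.1 -1.4  3.1] op 0.0275
```

View pics/s3.png

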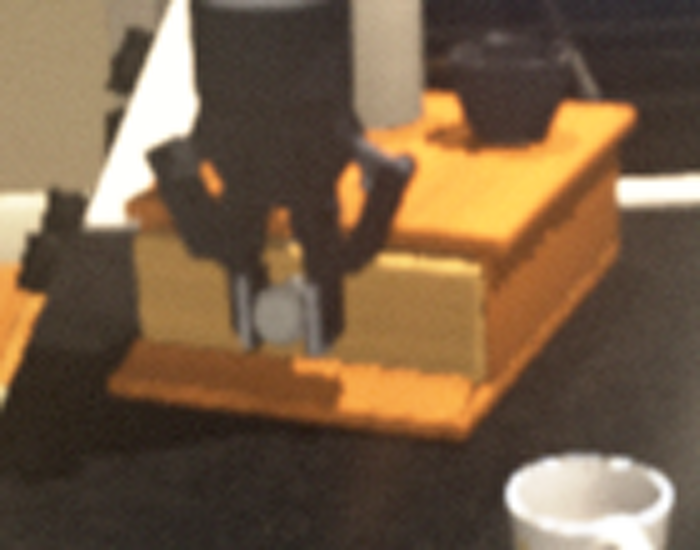

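The front has dropped behind the rib. I'll give it a gentle push to its stop, release, retreat and compare with the first pictures.

Run:
```python
from h import *
print(bot.move_straight(kpos(-.004,0),v=.02,max_force=8)); st("push")
hand.set_gripper(.06); bot.sleep(.3); bot.move_straight(kpos(-.002,.12),v=.15)
bot.move_to([.3,-.5,.25],down(S[2]-np.pi/2)); st()
out=[]
for c in("side","top"):
  a=cv2.imread(f"pics/{c}0.png");b=viewer.camera(c)[:,:,::-1]
  r=(slice(140,250),slice(165,305)) if c=="side" else (slice(140,275),slice(140,280))
  out.append(np.hstack([cv2.resize(x[r],(400,300),interpolation=cv2.INTER_CUBIC) for x in(a,b)]))
  for n in("knob","carafe","spotted_mug","dark_mug","canister"):
    for d in viewer.trace(n,c)[:1]: print(c,n,round(d["score"],2),np.round(d["rect"]).tolist())
cv2.imwrite("pics/cmp.png",np.vstack(out))
```

```text
True
push 25.96 [ 0.4741 -0.1227  0.0369] F [ -6.7 -13.1   3.2] op 0.0271
 29.2 [ 0.3006 -0.4991  0.2496] F [0.3 0.5 0.6] op 0.0602
side knob 0.69 [192.0, 187.0, 261.0, 216.0]
side carafe 0.71 [308.0, 189.0, 391.0, 264.0]
side spotted_mug 0.82 [267.0, 231.0, 298.0, 268.0]
side dark_mug 0.8 [256.0, 148.0, 279.0, 171.0]
side canister 0.66 [223.0, 120.0, 250.0, 166.0]
top knob 0.79 [231.0, 198.0, 265.0, 265.0]
top carafe 0.77 [294.0, 124.0, 338.0, 165.0]
top spotted_mug 0.91 [317.0, 175.0, 352.0, 197.0]
top dark_mug 0.59 [175.0, 167.0, 211.0, 196.0]
top canister 0.67 [151.0, 195.0, 187.0, 227.0]
```

View pics/cmp.png

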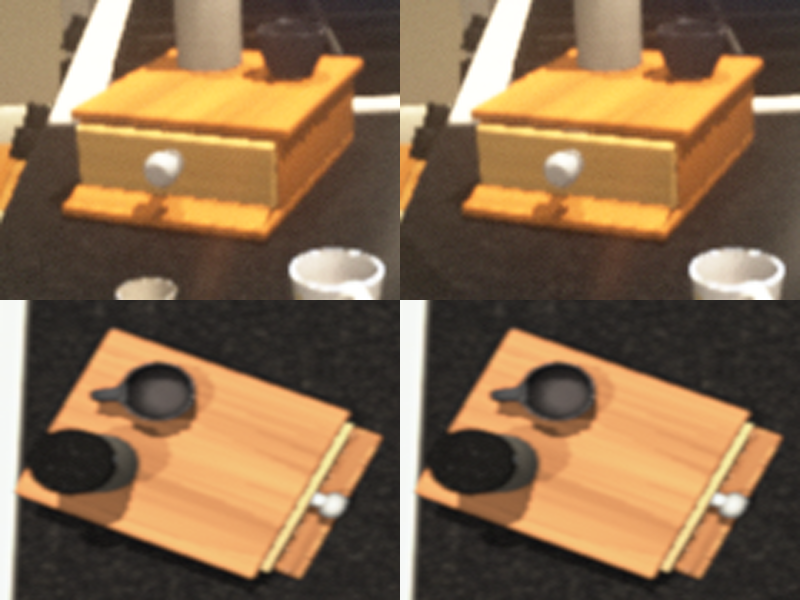

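Before and after match: the drawer is home and level, and the bystanders haven't moved. I'm handing it in.

```bash
python3 -c "
from rig import *
print(order.finish_job())"
```

```text
the job is handed in; nothing more can be done
None
```

The coffee scoop is lying in the drawer, the drawer is fully home and level behind the rib, and the carafe, mugs and canister stand where they were; the job is handed in after about 29 s of robot time.

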